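# Slide the holder frame along the rail into the loading pocket

## Robot

A 7-joint arm with a two-finger parallel gripper is mounted at the origin on the work surface. World frame = base frame: x ahead of the robot, y to its left, z up, the work surface at z = 0. Lengths are in m, angles in degrees, forces in N, time in s.
With the tool pointing down it reaches from about 0.425 to 0.875 m from the base axis. Payload 4.7 kg.
Tool frame: the origin (TCP) lies on the mounting face of the last link; the fingertips stand 182 mm ahead of it and the grasp point (between the pads) lies 164 mm ahead of it; z points along the fingers, y is the line along which they close (so a half turn about z gives the same grasp; the last joint's range is limited). The gripper opens to 87 mm and grips with 3 to 60 N. Pads are 19 mm wide; open, the fingers measure 117 mm over their backs; the gripper's body (75 mm by 190 mm) begins 51 mm behind the grasp point.
Start: joints at [67.959, 18.392, -4.016, 83.108, 1.295, 78.541, -3.26], TCP at [0.252, -0.599, 0.405] pointing down, gripper open.
Joint ranges: [-163.93, 163.93], [-17.29, 119.83], [-79.2, 71.16], [3.27, 140.29], [-89.18, 269.18], [5.43, 117.66], [-154.24, 154.24]. Speed limits (degrees/s): [147.25, 147.25, 180, 180, 180, 180, 180].

## Interface

Orientations are given as [roll, pitch, yaw] about the fixed x, y, z axes, in that order (R = Rz(yaw) Ry(pitch) Rx(roll)).
In Python, from cell import env gives the robot as it stands.
- The arm moves only by the tool servo_tool, never from a script. Its argument "plan" is a list of rows, each an object with "xyz": the shift along the tool's x, y, z in cm, a list of three; "twist": the turn, a rotation vector about the tool's x, y, z in degrees, a list of three; "jaw": the closure, from 0 (fully open) to 1 (shut). In form: [{"xyz": [x, y, z], "twist": [wx, wy, wz], "jaw": jaw}, ...]. A call has 1 to 10 rows; each row is the pose to reach, as a shift and turn from the pose commanded when the call began, along the tool's axes at that moment; what a row does not reach only later rows make up. A row lasts 1/12 s, in which the tool goes at most 41.7 mm and 7.16 degrees, less where a joint would pass 70% of its speed; a pose out of reach is approached as far as the arm can. A call with a gripper value outside its range is refused whole. The fingers move at their own pace and stop on an object; "newtons" is the grip in N (left out, the last holds). Time passes only in rows, so rows that repeat a pose let the fingers close. It gives the time, the measured TCP pose, the force, the opening and the grip force at its end, in the units of the state.
- env.get_obs(): the state, without advancing time (a new reading comes with each control period).
- env.read_camera(name): name is "scene" or "top" or "wrist"; returns a dict with "img" (480x640x3 uint8, red, green, blue), "camera_matrix" (3x3 intrinsics, pixels), "k1" (the pictures are not rectified: a ray, as slopes to the right and down, at radius r is drawn at 1 + k1 r^2 times it, then the intrinsics apply), "R" (3x3) and "t" (3): a world point X has camera coordinates R X + t. Camera axes: x right, y down, z forward; pixel columns grow to the right and rows downward; lengths in m; the calibration is good to about 2 mm. A picture is of the moment at which its call begins. There is no depth.
- env.sign_off(): hands the job in; it is judged then, once.
The state is a dict: "time_s": time; "qpos": joint angles; "joint_velocities": joint speeds; "effort": joint torques, N m; "tool_pos": TCP position; "tool_rot": TCP orientation; "force": force on the tool from outside, world axes, zero at the start; "wrist_torque": the same for the moment, N m; "grip_width": finger opening in m; "grasp_force": force on a finger pad.
Only numpy, scipy, OpenCV 4.12 (cv2) and the standard library are available. Lean on these libraries where they do the work, as an engineer would, in place of code of your own. Each camera call takes 0.05 s, during which the arm holds its last target. There are 200 camera calls.

## Task

The black slide-holder frame, the one with an open window, lies loose on the microscope's loading plate. With the fingertips push it flat against the long rail while it is still well short of the corner pocket, then slide it along the rail, keeping it against the rail, until it is fully home in the pocket against the end stop, and leave it there. Do not lift the frame off the plate, and leave everything else where it stands.

Things in the scene. Friction and masses are not known exactly. Their poses are not given: they have to be found in the camera images.
- frame: The slide-holder frame: loose flat black plastic frame, 66 mm (its x) by 84 mm (its y), 10 mm thick, about 70 g, with an open window 42 mm (x) by 60 mm (y) right through it (bars 12 mm wide). Origin at the window's centre, on the underside, z up. It starts on the plate, its rail-side bar about 45 to 80 mm from the rail, turned up to 0.35 rad from it.
- dock: The loading plate: fixed aluminium plate 240 mm (its x, -110 to +130) by 330 mm (its y, -170 to +160), 6 mm thick; origin on the bench, so its top is at z = 6 mm. +x points roughly away from the robot, +y roughly to its left, turned up to 0.3 rad. Steel walls 12 mm high (tops at z = 18 mm) stand on it: a rail, an end stop and a lip, which make the corner pocket.
- rail_face (a point): Middle of the foot of the rail's straight inner face, which looks to the plate's -x, at x = +65, y = -8 mm of the plate. The rail is 300 mm long along the plate's y and 12 mm thick.
- stop_face (a point): Foot of the end stop's inner face, which looks to the plate's -y, at y = +130 mm of the plate; the stop is a wall across the rail's left end, 12 mm thick.
- lip_face (a point): Foot of the lip's inner face, which looks to the rail (+x), at x = -5 mm of the plate; the lip runs parallel to the rail from y = 88 to 130 mm, 12 mm thick, and a short piece flares open from y = 90 back to 70 mm. The pocket between lip and rail is 70 mm wide for the 66 mm frame.
- pocket (a point): Where the frame's origin comes when it is fully home in the pocket, flat on the rail and on the stop: at x = +32, y = +88, z = +6 mm of the loading plate; the frame's 84 mm side then lies along the rail.
- blank: Bystander: a solid black insert without a window, 66 x 84 x 10 mm, lying on the bench beside the plate. Origin at the centre of its underside.
- dish: Bystander: closed glass petri dish, 90 mm across, 18 mm high, on the bench. Origin at the centre of its underside.
- jar: Bystander: specimen jar with white lid, 48 mm across, 55 mm high, on the bench. Origin at the centre of its underside.
- oil: Bystander: small oil bottle with black cap, 32 mm across, 65 mm high, on the bench. Origin at the centre of its underside.
- cap: Bystander: round black objective cap, 30 mm across, 22 mm high, standing on the loading plate on the near side of the pocket, outside the lip. Origin at the centre of its underside.
- cup: Bystander: small white sample cup, 30 mm across, 28 mm high, standing on the loading plate behind the rail. Origin at the centre of its underside.
There are look-alikes about, which are no part of the job. Leave any brown or white look-alike of the frame alone.

How it is judged (in metres and radians):
On the way:
1. the frame lies flat against the rail (within 3 mm and 0.06 rad) while its centre is still at least 63 mm short of home (x of frame in the frame of dock above 0.029 m and angle between the x axis of frame and the x axis of dock, either way round below 0.06 rad and y of frame in the frame of dock between -0.15 and 0.025 m), for 0.1 s.
At the end, for the whole second after the job is handed in: The frame lies flat on the plate in the corner pocket, at rest, within 3 mm of both the rail and the end stop and within 0.05 rad of square, and no bystander has moved 15 mm (x of frame in the frame of dock between 0.029 and 0.036 m and y of frame in the frame of dock between 0.085 and 0.092 m and angle between the x axis of frame and the x axis of dock, either way round below 0.05 rad and z of frame in the frame of dock between 0.003 and 0.009 m and linear speed of frame below 0.01 m/s and distance of each of blank, dish, jar, oil, cap, cup from where it was at the start of the episode below 0.015 m); the robot touches nothing.
It fails at once if the frame is lifted more than 6 mm off the plate or tipped more than 0.15 rad (z of frame in the frame of dock above 0.012 m or angle between frame's own z axis and vertical above 0.15 rad).
It fails at once if the frame comes within 60 mm of home while it is more than 6 mm off the rail or turned more than 0.12 rad from it (y of frame in the frame of dock above 0.028 m and (x of frame in the frame of dock below 0.026 m or not (angle between the x axis of frame and the x axis of dock, either way round below 0.12 rad))).
It fails at once if another thing is pushed 15 mm or more from its place (distance of any of blank, dish, jar, oil, cap, cup from where it was at the start of the episode above 0.015 m).
It also fails if it takes over 42 s, if anything falls off the work surface, if the arm or the gripper's body presses on something with over 40 N, if the wrist force passes 120 N, or if a joint passes its speed limit or range.

## Working session

There is one attempt and no reset: what is moved stays moved. The work goes in short steps, Python scripts to look and compute and a tool call to move; the robot and the scene stay as the last step left them, time stands still between calls to the robot, and variables do not carry over. Pictures are saved under pics/ and viewed, at most 10 in all, crops included, and the job is handed in when it is done.

Besides the shell and the picture viewer there is one more tool, called after ">>>" as name(argument=value, ...), one argument or row to a line, values as JSON. servo_tool: Moves the arm, as the interface text tells. Its arguments: {"type":"object","properties":{"plan":{"type":"array","items":{"type":"object","properties":{"xyz":{"type":"array","items":{"type":"number"}},"twist":{"type":"array","items":{"type":"number"}},"jaw":{"type":"number"}}}},"newtons":{"type":"number"}},"required":["plan"]}

```bash
ls; mkdir -p pics; cat > h.py <<'E'
import numpy as np, cv2
from cell import env
def snap(n):
    d=env.read_camera(n); d['img']=np.ascontiguousarray(d['img'][:,:,::-1]); return d
def ray(d,uv):
    K=np.array(d['camera_matrix']);k=d['k1']
    p=(np.atleast_2d(uv)-K[:2,2])/[K[0,0],K[1,1]]
    q=p.copy()
    for _ in range(20): q=p/(1+k*(q**2).sum(1,keepdims=True))
    R=np.array(d['R']);t=np.array(d['t'])
    return -R.T@t, np.c_[q,np.ones(len(q))]@R
def plane(d,uv,z):
    c,r=ray(d,uv); return c+r*((z-c[2])/r[:,2])[:,None]
def proj(d,X):
    c=np.atleast_2d(X)@np.array(d['R']).T+np.array(d['t']); q=c[:,:2]/c[:,2:]
    q=q*(1+d['k1']*(q**2).sum(1,keepdims=True)); K=np.array(d['camera_matrix'])
    return q*[K[0,0],K[1,1]]+K[:2,2]
E
python3 - <<'E'
from h import *
for n in('scene','top'):
    d=snap(n); cv2.imwrite(f'pics/{n}0.png',d['img'])
    print(n,d['camera_matrix'],d['k1'],-np.array(d['R']).T@d['t'])
print(env.get_obs())
E
```

```text
pics
scene [[479.47291804   0.         315.30342223]
 [  0.         479.47291804 245.46150263]
 [  0.           0.           1.        ]] -0.010091129706956073 [ 1.12168289 -0.0854203   0.65065949]
top [[592.51385131   0.         324.83056452]
 [  0.         592.51385131 241.30386864]
 [  0.           0.           1.        ]] -0.036182187183423704 [0.40474691 0.00598406 1.12839545]
{'time_s': 0.1, 'qpos': array([67.96039166, 18.43377908, -4.01298685, 83.1682996 ,  1.29482269,
       78.54118568, -3.26042327]), 'joint_velocities': array([-0.00537369,  0.00832835,  0.00042565, -0.19227674,  0.10136618,
        0.01600183, -0.0217493 ]), 'effort': array([ 1.84537789e-04, -4.92570662e+01, -4.05517146e-01, -3.13398135e+01,
       -6.40941714e-02,  3.95759556e-02,  6.08934761e-05]), 'tool_pos': array([ 0.25225622, -0.59885107,  0.40377859]), 'tool_rot': array([-1.79901947e+02,  6.14691829e-03,  2.28463433e+01]), 'force': array([0.33653007, 1.1844619 , 0.57503262]), 'wrist_torque': array([-0.01832561,  0.06134449,  0.04982287]), 'grasp_force': 0.0, 'grip_width': 0.0869591622713433}
```

View pics/top0.png

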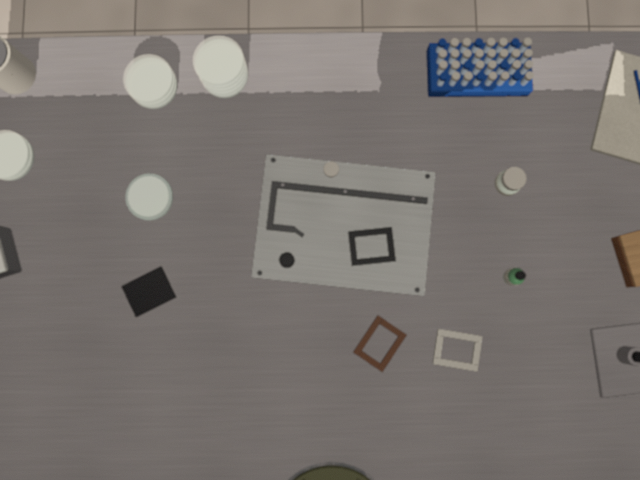

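View pics/scene0.png

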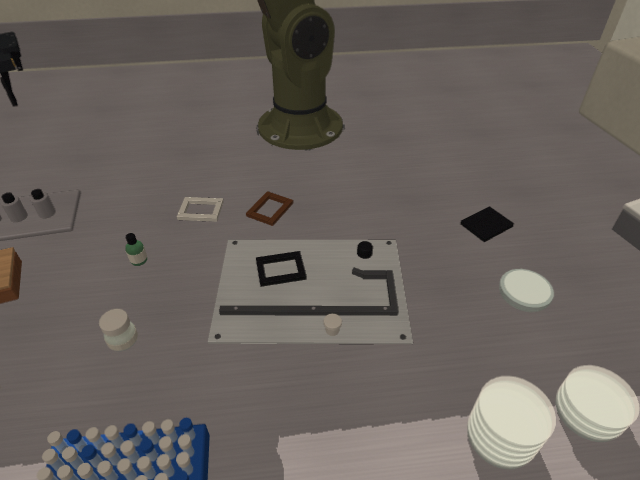

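Candidates for the frame in the top view:
- black with a window, on the plate: (372,246)
- brown frame: (380,343)
- white frame: (459,350)
- solid black blank: (149,291)

By the description it is the one at (372,246). I'll measure it and the plate, and check with one close crop.

```bash
cat >> h.py <<'E'
def rect(c):
    r=cv2.minAreaRect(c.astype(np.float32)); return r
def frame_pose(d,roi,zt=0.016,thr=45):
    """window centre + angle from the dark blob's outer rect at top height"""
    x0,y0,x1,y1=roi; g=d['img'].max(2)[y0:y1,x0:x1]
    m=(g<thr).astype(np.uint8)
    cs,_=cv2.findContours(m,cv2.RETR_EXTERNAL,cv2.CHAIN_APPROX_NONE)
    c=max(cs,key=cv2.contourArea).reshape(-1,2)+[x0,y0]
    P=plane(d,c.astype(float),zt)[:,:2]*1000
    return cv2.minAreaRect(P.astype(np.float32)),c
E
python3 - <<'E'
from h import *
d=snap('top'); im=d['img']
cv2.imwrite('pics/crop0.png',cv2.resize(im[145:305,240:450],None,fx=3.5,fy=3.5,interpolation=cv2.INTER_CUBIC))
for thr in(40,60): print('frame',frame_pose(d,(340,218,405,275),thr=thr)[0])
g=im.min(2)
roi=np.zeros_like(g); roi[145:305,240:450]=1
m=((g>125)&(roi>0)).astype(np.uint8)
m=cv2.morphologyEx(m,cv2.MORPH_OPEN,np.ones((3,3)))
cs,_=cv2.findContours(m,cv2.RETR_EXTERNAL,cv2.CHAIN_APPROX_NONE)
c=max(cs,key=cv2.contourArea)
r=cv2.minAreaRect(plane(d,c.reshape(-1,2).astype(float),.006)[:,:2].astype(np.float32)*1000)
print('plate',r,cv2.boxPoints(r)); 
print([im[y,x].tolist() for x,y in((300,220),(300,188),(360,232),(240,220),(372,246))])
E
```

```text
frame ((536.591796875, -117.38153076171875), (0.0, 0.0), 0.0)
frame ((514.7057495117188, -81.88955688476562), (61.88440704345703, 79.42723083496094), 5.152376174926758)
plate ((558.35888671875, -31.3251953125), (327.4508361816406, 238.63479614257812), 83.13655853271484) [[ 420.3308   -179.61848 ]
 [ 657.2555   -208.13615 ]
 [ 696.38696   116.968094]
 [ 459.46228   145.48576 ]]
[[134, 141, 142], [64, 65, 67], [40, 43, 43], [105, 108, 114], [132, 139, 140]]
```

View pics/crop0.png

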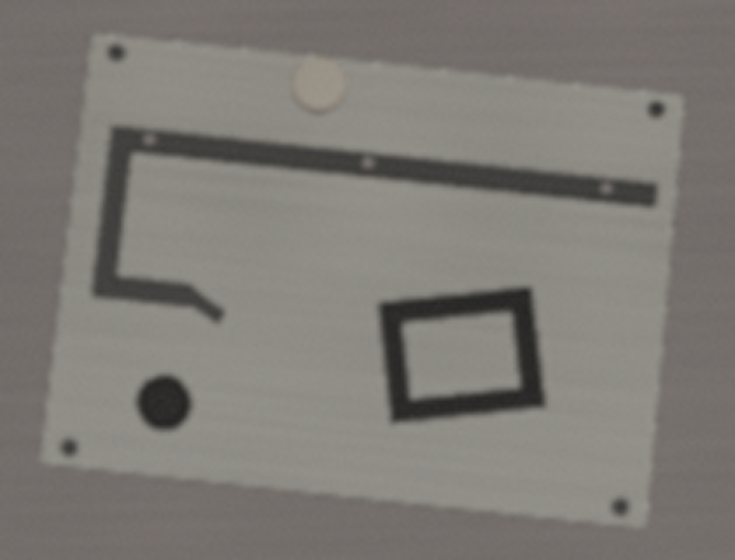

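The crop shows the black windowed frame, centred on crop (462,355), turned about 12° from the rail. The pocket is at upper left and the cap at crop (163,403).

Plan: put the partly closed fingers in the window, push the rail-side bar to the rail, then slide along it.

```bash
cat >> h.py <<'E'
from scipy.spatial.transform import Rotation as Rn
DY=-6.86; DO=np.array([549.0,-25.2])
def rot2(a): a=np.radians(a); return np.array([[np.cos(a),-np.sin(a)],[np.sin(a),np.cos(a)]])
def w2d(p): return rot2(DY).T@(np.asarray(p)-DO)
def d2w(p): return DO+rot2(DY)@np.asarray(p)
def go(xy,z,yaw):
    """mm target -> tool-frame shift cm, twist deg from measured pose"""
    o=env.get_obs(); R=Rn.from_euler('xyz',o['tool_rot'],degrees=True)
    s=R.inv().apply(np.r_[xy,z]/10-o['tool_pos']*100)
    tw=(R.inv()*Rn.from_euler('xyz',[180,0,yaw],degrees=True)).as_rotvec(degrees=True)
    print('shift cm',s.round(2),'twist',tw.round(2))
E
python3 -c "
from h import *
print(w2d([514.7,-81.9])); go([514.7,-81.9],300,5.15)"
```

```text
[-27.28198559 -60.39100316]
shift cm [ 44.26 -37.44  10.44] twist [-0.08  0.02 17.7 ]
```

>>> servo_tool(
  plan=[
    {"xyz": [4,-3.4,0],"twist": [0,0,2],"jaw": 0.5},
    {"xyz": [7,-5.9,0],"twist": [0,0,4],"jaw": 0.7},
    {"xyz": [10,-8.5,1],"twist": [0,0,6],"jaw": 0.77},
    {"xyz": [13,-11,2],"twist": [0,0,8],"jaw": 0.77},
    {"xyz": [16,-13.5,3],"twist": [0,0,10],"jaw": 0.77},
    {"xyz": [19,-16.1,4],"twist": [0,0,12],"jaw": 0.77},
    {"xyz": [22,-18.6,5],"twist": [0,0,14],"jaw": 0.77},
    {"xyz": [25,-21.1,6],"twist": [0,0,16],"jaw": 0.77},
    {"xyz": [28,-23.7,7],"twist": [0,0,17.7],"jaw": 0.77},
    {"xyz": [31,-26.2,8],"twist": [0,0,17.7],"jaw": 0.77},
  ],
)

```text
time_s: 0.98
tool_pos: [0.4366, -0.2351, 0.3243]
tool_rot: [180.0, 0.0, 5.1]
force: [1.7, -0.8, 0.0]
grip_width: 0.0283
grasp_force: 0.0
```

```bash
python3 -c "
from h import *
go([514.7,-81.9],300,5.15);print(env.get_obs()['grip_width'])"
```

```text
shift cm [  9.14 -14.56   2.42] twist [ 0.02  0.01 -0.07]
0.028283984334449293
```

>>> servo_tool(
  plan=[
    {"xyz": [1.8,-2.9,0.5],"twist": [0,0,0],"jaw": 0.77},
    {"xyz": [3.6,-5.8,1],"twist": [0,0,0],"jaw": 0.77},
    {"xyz": [5.4,-8.7,1.5],"twist": [0,0,0],"jaw": 0.77},
    {"xyz": [7.2,-11.6,2],"twist": [0,0,0],"jaw": 0.77},
    {"xyz": [9.1,-14.5,2.4],"twist": [0,0,0],"jaw": 0.77},
    {"xyz": [9.1,-14.5,2.4],"twist": [0,0,0],"jaw": 0.77},
    {"xyz": [9.1,-14.5,2.4],"twist": [0,0,0],"jaw": 0.77},
    {"xyz": [9.1,-14.5,2.4],"twist": [0,0,0],"jaw": 0.77},
  ],
)

```text
time_s: 1.65
tool_pos: [0.5137, -0.0851, 0.3004]
tool_rot: [180.0, 0.1, 5.2]
force: [0.4, -0.8, -0.7]
grip_width: 0.0203
grasp_force: 0.0
```

```bash
python3 -c "
from h import *
d=snap('wrist');cv2.imwrite('pics/w1.png',d['img']);o=env.get_obs();print(o['tool_pos'],o['tool_rot'],o['grip_width'])
print(proj(d,[[.5147,-.0819,.016],[*(d2w([65,-8])/1000),.006],[*(d2w([65,-158])/1000),.006],[*(d2w([65,130])/1000),.006]]))"
```

```text
[ 0.51348506 -0.08588172  0.30052507] [1.79962321e+02 5.08301369e-02 5.05428327e+00] 0.019874244702552373
[[311.66419406 238.30401394]
 [268.06025882 102.65093804]
 [460.93258531 146.58480489]
 [ 87.24838049  66.36076394]]
```

View pics/w1.png

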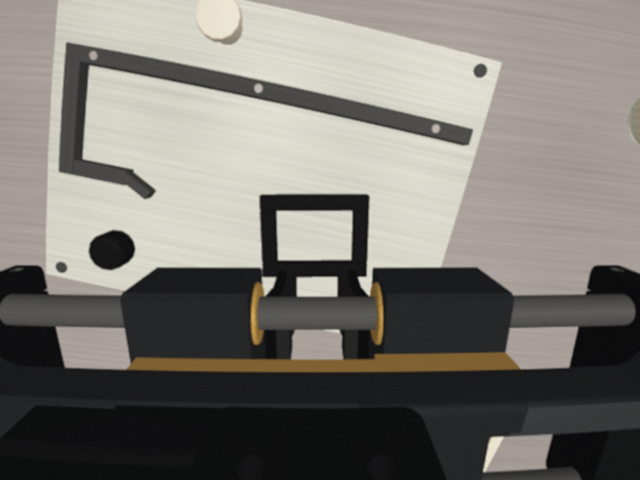

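The wrist view shows the frame (outer corners about (261,195), (369,195), (368,275), (260,275)) square to the tool. Its window spans about (277..353, 210..262), and the fingers end at about row 270.

```bash
python3 - <<'E'
from h import *
d=snap('wrist'); im=d['img']
m=(im.min(2)>110).astype(np.uint8)
cs,_=cv2.findContours(m[195:275,262:368].copy(),cv2.RETR_EXTERNAL,cv2.CHAIN_APPROX_NONE)
for c in cs:
    if cv2.contourArea(c)<800: continue
    c=c.reshape(-1,2)+[262,195]; print(c.min(0),c.max(0))
    for z in(.006,.016): print(z,cv2.minAreaRect(plane(d,c.astype(float),z)[:,:2].astype(np.float32)*1000))
uv=np.array([[261,195],[369,195],[368,275],[260,275]],float)
P=plane(d,uv,.016)[:,:2]*1000; print(P,P.mean(0))
# rail top inner edge, plate corner check
print('rail top inner edge dock x', [w2d(p) for p in plane(d,np.array([[90.,66],[469,145]]),.006)[:,:2]*1000])
o=env.get_obs(); tp=o['tool_pos']
print(proj(d,[tp+[0,0,-.182]]))
E
```

```text
[275 210] [351 259]
0.006 ((514.9744873046875, -83.76065826416016), (40.59846115112305, 60.73466110229492), 4.988583564758301)
0.016 ((517.3646240234375, -83.63483428955078), (39.1156120300293, 58.516380310058594), 4.988631248474121)
[[ 544.85667019  -41.76702632]
 [ 551.96376398 -123.07039375]
 [ 488.31330327 -130.22922533]
 [ 480.80773873  -44.05216685]] [516.48536904 -84.77970306]
rail top inner edge dock x [array([ 65.94916102, 126.94985633]), array([  67.38980879, -164.88950005])]
[[316.07549788 291.31481824]]
```

```bash
python3 -c "
from h import *
go([514.5,-83.5],220,5);go([514.5,-83.5],192,5)"
```

```text
shift cm [ 0.13 -0.27  8.07] twist [0.04 0.03 0.  ]
shift cm [ 0.13 -0.27 10.87] twist [0.04 0.03 0.  ]
```

>>> servo_tool(
  plan=[
    {"xyz": [0.1,-0.3,3],"twist": [0,0,0],"jaw": 0.77},
    {"xyz": [0.1,-0.3,5.5],"twist": [0,0,0],"jaw": 0.77},
    {"xyz": [0.1,-0.3,7.5],"twist": [0,0,0],"jaw": 0.77},
    {"xyz": [0.1,-0.3,8],"twist": [0,0,0],"jaw": 0.77},
    {"xyz": [0.1,-0.3,8],"twist": [0,0,0],"jaw": 0.77},
    {"xyz": [0.1,-0.3,8],"twist": [0,0,0],"jaw": 0.77},
  ],
)

```text
time_s: 2.25
tool_pos: [0.5149, -0.0824, 0.2215]
tool_rot: [180.0, -0.0, 5.1]
force: [0.2, -0.1, 0.3]
grip_width: 0.0201
grasp_force: 0.0
```

```bash
python3 -c "
from h import *
d=snap('wrist');cv2.imwrite('pics/w2.png',d['img'][150:470,160:480])
o=env.get_obs();print(o['tool_pos'],o['tool_rot'],o['grip_width'])
go([514.5,-83.5],192,5)"
```

```text
[ 0.51527226 -0.08222335  0.22210586] [ 1.79947675e+02 -1.18270694e-01  5.08383560e+00] 0.020280741529441964
shift cm [-0.09  0.12  3.01] twist [ 0.05 -0.12  0.08]
```

View pics/w2.png

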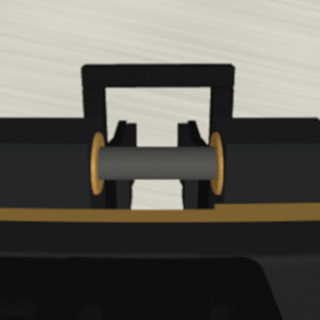

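The fingertips (crop columns about 118–203) sit centred between the window's side bars (105–211), so I can go down.

>>> servo_tool(
  plan=[
    {"xyz": [-0.1,0.1,1],"twist": [0,0,0],"jaw": 0.77},
    {"xyz": [-0.1,0.1,2],"twist": [0,0,0],"jaw": 0.77},
    {"xyz": [-0.1,0.1,2.7],"twist": [0,0,0],"jaw": 0.77},
    {"xyz": [-0.1,0.1,3.0],"twist": [0,0,0],"jaw": 0.77},
    {"xyz": [-0.1,0.1,3.0],"twist": [0,0,0],"jaw": 0.77},
    {"xyz": [-0.1,0.1,3.0],"twist": [0,0,0],"jaw": 0.77},
  ],
)

```text
time_s: 2.8
tool_pos: [0.5137, -0.0825, 0.1904]
tool_rot: [-180.0, 0.0, 5.2]
force: [-0.0, 0.4, -0.5]
grip_width: 0.0204
grasp_force: 0.0
```

```bash
python3 -c "
from h import *
o=env.get_obs();print(o['tool_pos'],o['force'],w2d(o['tool_pos'][:2]*1000))
t=w2d([514.5,-83.5])
for x in (2,12,18,22): go(d2w([x,t[1]]),191.5,DY)"
```

```text
[ 0.51369565 -0.08250034  0.19043879] [-0.04809496  0.38488843 -0.48134066] [-28.20743558 -61.10701291]
shift cm [ 2.94  0.72 -0.11] twist [-1.000e-02  3.000e-02  1.202e+01]
shift cm [ 3.91  0.93 -0.11] twist [-1.000e-02  3.000e-02  1.202e+01]
shift cm [ 4.5   1.05 -0.11] twist [-1.000e-02  3.000e-02  1.202e+01]
shift cm [ 4.89  1.13 -0.11] twist [-1.000e-02  3.000e-02  1.202e+01]
```

>>> servo_tool(
  plan=[
    {"xyz": [0.6,0.1,0],"twist": [0,0,1],"jaw": 0.77},
    {"xyz": [1.2,0.3,-0.1],"twist": [0,0,2.5],"jaw": 0.77},
    {"xyz": [1.8,0.45,-0.1],"twist": [0,0,4],"jaw": 0.77},
    {"xyz": [2.4,0.6,-0.1],"twist": [0,0,6],"jaw": 0.77},
    {"xyz": [3.0,0.75,-0.1],"twist": [0,0,8],"jaw": 0.77},
    {"xyz": [3.6,0.9,-0.1],"twist": [0,0,10],"jaw": 0.77},
    {"xyz": [4.2,1.0,-0.1],"twist": [0,0,11],"jaw": 0.77},
    {"xyz": [4.8,1.1,-0.1],"twist": [0,0,12],"jaw": 0.77},
    {"xyz": [5.4,1.2,-0.1],"twist": [0,0,12],"jaw": 0.77},
    {"xyz": [5.9,1.3,-0.1],"twist": [0,0,12],"jaw": 0.77},
  ],
)

```text
time_s: 3.63
tool_pos: [0.5745, -0.0902, 0.1919]
tool_rot: [-180.0, -0.0, -6.8]
force: [-0.1, 0.9, 0.4]
grip_width: 0.0199
grasp_force: 0.3
```

```bash
python3 - <<'E'
from h import *
o=env.get_obs();t=w2d(o['tool_pos'][:2]*1000);print(o['tool_pos'],o['force'],t)
for x in (40,44,47): go(d2w([x,t[1]]),191,DY)
d=snap('wrist');cv2.imwrite('pics/w3.png',d['img'][:330])
E
```

```text
[ 0.57446513 -0.09020187  0.19186997] [-0.14867051  0.87101805  0.38764585] [ 33.04689332 -61.49487231]
shift cm [0.7  0.   0.09] twist [-0.   -0.02  0.04]
shift cm [1.1  0.   0.09] twist [-0.   -0.02  0.04]
shift cm [1.4  0.   0.09] twist [-0.   -0.02  0.04]
```

View pics/w3.png

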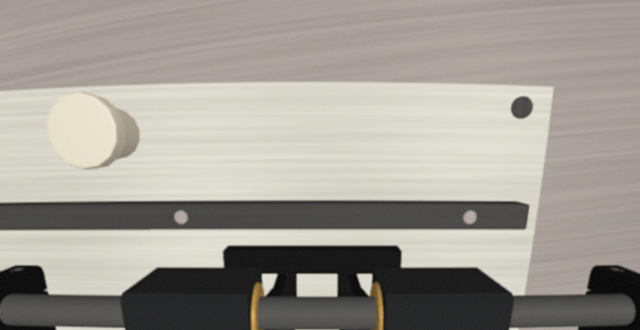

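The frame's front edge (row 247) is parallel to the rail (row 229), with about 8–10 mm between them. Next I push it up to the rail gently.

>>> servo_tool(
  plan=[
    {"xyz": [0.3,0,0],"twist": [0,0,0],"jaw": 0.77},
    {"xyz": [0.6,0,0],"twist": [0,0,0],"jaw": 0.77},
    {"xyz": [0.8,0,0],"twist": [0,0,0],"jaw": 0.77},
    {"xyz": [1.0,0,0],"twist": [0,0,0],"jaw": 0.77},
    {"xyz": [1.1,0,0],"twist": [0,0,0],"jaw": 0.77},
    {"xyz": [1.2,0,0],"twist": [0,0,0],"jaw": 0.77},
    {"xyz": [1.2,0,0],"twist": [0,0,0],"jaw": 0.77},
    {"xyz": [1.2,0,0],"twist": [0,0,0],"jaw": 0.77},
  ],
)

```text
time_s: 4.35
tool_pos: [0.585, -0.0917, 0.1916]
tool_rot: [180.0, 0.1, -6.8]
force: [-3.4, 0.3, 2.4]
grip_width: 0.0201
grasp_force: 1.9
```

```bash
python3 - <<'E'
from h import *
o=env.get_obs();t=w2d(o['tool_pos'][:2]*1000);print(o['force'],o['tool_rot'],t)
d=snap('wrist');cv2.imwrite('pics/w4.png',d['img'][:330])
E
```

```text
[-3.42313629  0.34931627  2.35262517] [ 1.79983787e+02  1.06695165e-01 -6.84862443e+00] [ 43.68542636 -61.68467421]
```

View pics/w4.png

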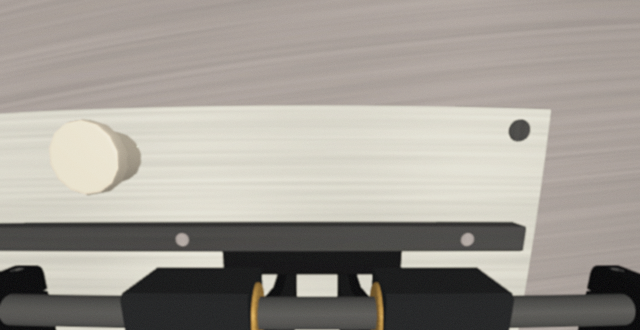

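Frame is flush on the rail, top edge row 251 along its full width (columns 223–400). Now I slide it along the rail.

>>> servo_tool(
  plan=[
    {"xyz": [0,-0.4,0],"twist": [0,0,0],"jaw": 0.77},
    {"xyz": [0,-1.0,0],"twist": [0,0,0],"jaw": 0.77},
    {"xyz": [0,-1.7,0],"twist": [0,0,0],"jaw": 0.77},
    {"xyz": [0,-2.4,0],"twist": [0,0,0],"jaw": 0.77},
    {"xyz": [0,-3.1,0],"twist": [0,0,0],"jaw": 0.77},
    {"xyz": [0,-3.8,0],"twist": [0,0,0],"jaw": 0.77},
    {"xyz": [0,-4.5,0],"twist": [0,0,0],"jaw": 0.77},
    {"xyz": [0,-5.2,0],"twist": [0,0,0],"jaw": 0.77},
    {"xyz": [0,-5.7,0],"twist": [0,0,0],"jaw": 0.77},
    {"xyz": [0,-6.0,0],"twist": [0,0,0],"jaw": 0.77},
  ],
)

```text
time_s: 5.23
tool_pos: [0.5923, -0.031, 0.1913]
tool_rot: [180.0, 0.1, -6.8]
force: [-5.3, -1.7, -0.3]
grip_width: 0.02
grasp_force: 2.4
```

```bash
python3 - <<'E'
from h import *
o=env.get_obs();t=w2d(o['tool_pos'][:2]*1000);print(o['force'],o['tool_rot'],t)
d=snap('wrist');cv2.imwrite('pics/w5.png',d['img'][:330])
E
```

```text
[-5.25544839 -1.74681262 -0.3458863 ] [ 1.79997831e+02  9.89082675e-02 -6.77993551e+00] [43.63418611 -0.56070152]
```

View pics/w5.png

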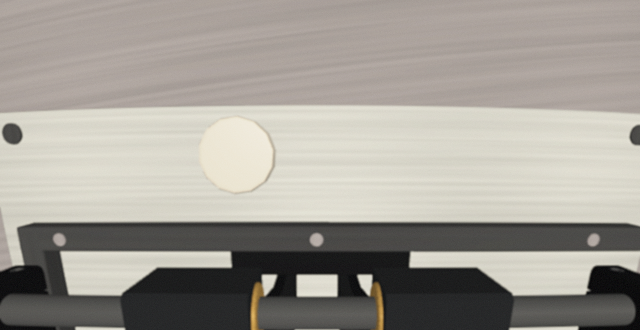

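Still flush on the rail (frame columns 231–410, flat along row 251), so I carry on to the stop.

>>> servo_tool(
  plan=[
    {"xyz": [0,-0.6,0],"twist": [0,0,0],"jaw": 0.77},
    {"xyz": [0,-1.4,0],"twist": [0,0,0],"jaw": 0.77},
    {"xyz": [0,-2.4,0],"twist": [0,0,0],"jaw": 0.77},
    {"xyz": [0,-3.4,0],"twist": [0,0,0],"jaw": 0.77},
    {"xyz": [0,-4.4,0],"twist": [0,0,0],"jaw": 0.77},
    {"xyz": [0,-5.4,0],"twist": [0,0,0],"jaw": 0.77},
    {"xyz": [0,-6.3,0],"twist": [0,0,0],"jaw": 0.77},
    {"xyz": [0,-7.1,0],"twist": [0,0,0],"jaw": 0.77},
    {"xyz": [0,-7.8,0],"twist": [0,0,0],"jaw": 0.77},
    {"xyz": [0,-8.4,0],"twist": [0,0,0],"jaw": 0.77},
  ],
)

```text
time_s: 6.12
tool_pos: [0.6022, 0.0519, 0.1912]
tool_rot: [180.0, 0.1, -6.8]
force: [-5.6, -2.4, -0.6]
grip_width: 0.0198
grasp_force: 2.4
```

>>> servo_tool(
  plan=[
    {"xyz": [0,-0.2,0],"twist": [0,0,0],"jaw": 0.77},
    {"xyz": [0,-0.5,0],"twist": [0,0,0],"jaw": 0.77},
    {"xyz": [0,-0.7,0],"twist": [0,0,0],"jaw": 0.77},
    {"xyz": [0,-0.7,0],"twist": [0,0,0],"jaw": 0.77},
    {"xyz": [0,-0.7,0],"twist": [0,0,0],"jaw": 0.77},
  ],
)

```text
time_s: 6.53
tool_pos: [0.603, 0.0585, 0.1912]
tool_rot: [-180.0, 0.1, -6.8]
force: [-4.6, -2.0, -0.8]
grip_width: 0.02
grasp_force: 2.6
```

```bash
python3 - <<'E'
from h import *
o=env.get_obs();t=w2d(o['tool_pos'][:2]*1000);print(rot2(DY).T@o['force'][:2],o['force'][2],o['tool_rot'],t,o['grip_width'])
E
```

```text
[-4.30375446 -2.53456418] -0.7668793820674513 [-1.79999216e+02  1.13378826e-01 -6.84002170e+00] [43.61226243 89.56336993] 0.019965518340133805
```

>>> servo_tool(
  plan=[
    {"xyz": [0,-0.2,0],"twist": [0,0,0],"jaw": 0.77},
    {"xyz": [0,-0.4,0],"twist": [0,0,0],"jaw": 0.77},
    {"xyz": [0,-0.5,0],"twist": [0,0,0],"jaw": 0.77},
    {"xyz": [0,-0.6,0],"twist": [0,0,0],"jaw": 0.77},
    {"xyz": [0,-0.6,0],"twist": [0,0,0],"jaw": 0.77},
    {"xyz": [0,-0.6,0],"twist": [0,0,0],"jaw": 0.77},
  ],
)

```text
time_s: 7.03
tool_pos: [0.6037, 0.0637, 0.1912]
tool_rot: [179.9, 0.1, -6.9]
force: [-5.5, -3.0, -0.6]
grip_width: 0.0202
grasp_force: 2.7
```

```bash
python3 - <<'E'
from h import *
o=env.get_obs();t=w2d(o['tool_pos'][:2]*1000);print(rot2(DY).T@o['force'][:2],o['force'][2],t,o['grip_width'])
d=snap('wrist');cv2.imwrite('pics/w6.png',d['img'][:330])
E
```

```text
[-5.09279417 -3.63430365] -0.5748294852816309 [43.66036423 94.83438531] 0.02017771679818517
```

View pics/w6.png

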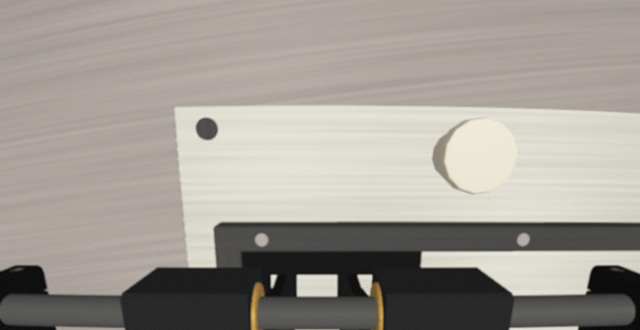

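The frame's left edge (about column 242) is at the stop's inner edge and it has slipped back on the fingers, which suggests contact. I'll push a little more until the force confirms it.

>>> servo_tool(
  plan=[
    {"xyz": [0,-0.2,0],"twist": [0,0,0],"jaw": 0.77},
    {"xyz": [0,-0.4,0],"twist": [0,0,0],"jaw": 0.77},
    {"xyz": [0,-0.5,0],"twist": [0,0,0],"jaw": 0.77},
    {"xyz": [0,-0.5,0],"twist": [0,0,0],"jaw": 0.77},
    {"xyz": [0,-0.5,0],"twist": [0,0,0],"jaw": 0.77},
  ],
)

```text
time_s: 7.5
tool_pos: [0.6042, 0.0681, 0.1912]
tool_rot: [179.9, 0.1, -6.9]
force: [-6.8, -4.2, 0.5]
grip_width: 0.0203
grasp_force: 3.8
```

```bash
python3 - <<'E'
from h import *
o=env.get_obs();t=w2d(o['tool_pos'][:2]*1000);print(rot2(DY).T@o['force'][:2],o['force'][2],t,o['grip_width'])
E
```

```text
[-6.27685662 -5.01020771] 0.5180411435834896 [43.7033717  99.23613325] 0.020307234574843232
```

>>> servo_tool(
  plan=[
    {"xyz": [0,-0.2,0],"twist": [0,0,0],"jaw": 0.77},
    {"xyz": [0,-0.4,0],"twist": [0,0,0],"jaw": 0.77},
    {"xyz": [0,-0.4,0],"twist": [0,0,0],"jaw": 0.77},
    {"xyz": [0,-0.4,0],"twist": [0,0,0],"jaw": 0.77},
  ],
)

```text
time_s: 7.83
tool_pos: [0.6046, 0.0691, 0.1912]
tool_rot: [179.6, 0.2, -7.0]
force: [-8.4, -9.8, 3.9]
grip_width: 0.0198
grasp_force: 6.7
```

```bash
python3 - <<'E'
from h import *
o=env.get_obs();t=w2d(o['tool_pos'][:2]*1000);print(rot2(DY).T@o['force'][:2],o['force'][2],t,o['grip_width'])
d=snap('wrist');cv2.imwrite('pics/w7.png',d['img'][:330])
g=d['img'].max(2); print(g[260,200:460].tolist())
E
```

```text
[ -7.1774731  -10.74498705] 3.9201714051375944 [ 43.90909893 100.24727337] 0.019847032941633844
[219, 219, 219, 216, 220, 218, 219, 218, 217, 220, 219, 219, 219, 218, 217, 219, 218, 219, 218, 218, 218, 219, 220, 214, 183, 120, 79, 76, 77, 78, 81, 81, 81, 78, 84, 80, 78, 76, 77, 77, 78, 81, 77, 79, 79, 80, 78, 79, 77, 70, 55, 40, 28, 24, 26, 25, 27, 25, 27, 26, 28, 24, 30, 25, 28, 27, 28, 26, 27, 26, 26, 26, 25, 27, 25, 29, 24, 28, 28, 28, 28, 28, 27, 25, 24, 27, 26, 24, 26, 26, 29, 24, 31, 27, 23, 26, 26, 25, 23, 25, 25, 27, 25, 27, 27, 26, 22, 27, 30, 25, 26, 27, 21, 26, 27, 26, 25, 29, 27, 26, 29, 26, 27, 25, 26, 27, 27, 27, 23, 29, 28, 27, 27, 24, 26, 28, 27, 28, 26, 27, 24, 26, 25, 24, 24, 27, 28, 26, 22, 27, 26, 27, 25, 29, 24, 26, 26, 29, 24, 29, 25, 24, 26, 27, 29, 26, 26, 26, 26, 28, 26, 27, 26, 27, 25, 28, 25, 30, 25, 26, 27, 27, 26, 26, 25, 25, 29, 22, 26, 26, 28, 26, 27, 25, 28, 25, 26, 27, 24, 24, 29, 27, 27, 24, 28, 22, 25, 27, 26, 26, 24, 27, 23, 26, 26, 25, 25, 26, 26, 25, 27, 24, 25, 24, 27, 29, 25, 25, 40, 105, 178, 209, 218, 216, 215, 215, 216, 216, 215, 215, 216, 215, 216, 217, 216, 218, 215, 216, 217, 217, 218, 218, 217, 218, 218, 219, 220, 217, 218, 218]
```

Contact is firm (10.7 N along the rail, finger stopped). The frame stayed still while the tool moved: its right edge shifted 11 px to column 431, and its left edge is at the stop (column 251). I back off diagonally, then go up.

>>> servo_tool(
  plan=[
    {"xyz": [-0.06,0.15,0],"twist": [0,0,0],"jaw": 0.77},
    {"xyz": [-0.12,0.3,0],"twist": [0,0,0],"jaw": 0.77},
    {"xyz": [-0.3,0.5,0],"twist": [0,0,0],"jaw": 0.77},
    {"xyz": [-0.6,0.7,0],"twist": [0,0,0],"jaw": 0.77},
    {"xyz": [-0.8,0.8,0],"twist": [0,0,0],"jaw": 0.77},
    {"xyz": [-0.8,0.8,0],"twist": [0,0,0],"jaw": 0.77},
    {"xyz": [-0.8,0.8,0],"twist": [0,0,0],"jaw": 0.77},
  ],
)

```text
time_s: 8.47
tool_pos: [0.5968, 0.0668, 0.1923]
tool_rot: [-179.9, -0.1, -6.8]
force: [-0.0, 0.1, 0.4]
grip_width: 0.02
grasp_force: 0.0
```

>>> servo_tool(
  plan=[
    {"xyz": [0,0,-0.5],"twist": [0,0,0],"jaw": 0.77},
    {"xyz": [0,0,-1.5],"twist": [0,0,0],"jaw": 0.77},
    {"xyz": [0,0,-3],"twist": [0,0,0],"jaw": 0.77},
    {"xyz": [0,0,-5],"twist": [0,0,0],"jaw": 0.77},
    {"xyz": [0,0,-7.5],"twist": [0,0,0],"jaw": 0.77},
    {"xyz": [0,0,-10],"twist": [0,0,0],"jaw": 0.77},
    {"xyz": [-2,0,-11],"twist": [0,0,0],"jaw": 0.77},
    {"xyz": [-5,0,-11],"twist": [0,0,0],"jaw": 0.77},
    {"xyz": [-5,0,-11],"twist": [0,0,0],"jaw": 0.77},
    {"xyz": [-5,0,-11],"twist": [0,0,0],"jaw": 0.77},
  ],
)

```text
time_s: 9.3
tool_pos: [0.546, 0.0727, 0.303]
tool_rot: [180.0, -0.1, -6.8]
force: [0.6, 0.2, -0.5]
grip_width: 0.0197
grasp_force: 0.0
```

```bash
python3 - <<'E'
from h import *
d=snap('wrist');cv2.imwrite('pics/w8.png',d['img'])
o=env.get_obs();print(o['time_s'],o['tool_pos'],o['force'])
C=[[*(d2w(p)/1000),.016] for p in((65,130),(65,46),(-1,130),(-1,46),(53,118),(53,58),(11,118),(11,58))]
print(proj(d,C))
E
```

```text
9.35 [0.54693058 0.07227547 0.30283205] [ 0.49602823 -0.55044312  0.75957558]
[[270.44966604 135.09720362]
 [384.66997402 135.33697768]
 [272.9024274  223.19855308]
 [380.90092189 223.25830685]
 [287.05027548 151.76946327]
 [367.90323481 151.91455064]
 [288.04697358 207.8731702 ]
 [366.06063881 207.93650389]]
```

View pics/w8.png

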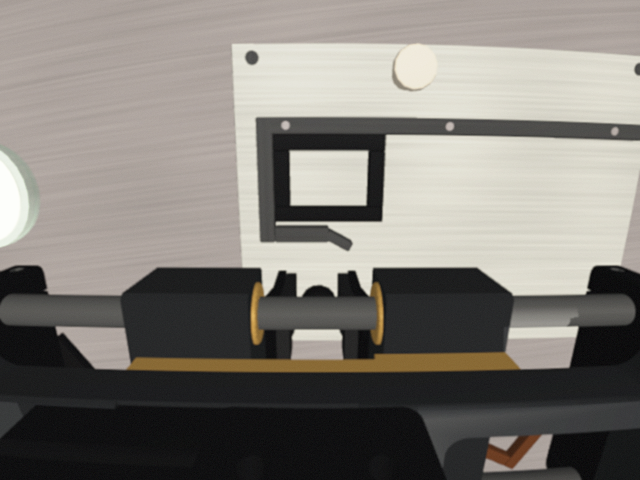

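The frame sits flush with the rail (row 135) and the stop (column 274), square, with its clearance at the lip. Its corners match the predicted home corners to about 1–2 px, and the cup and cap are in place. I'm handing it in.

```bash
python3 -c "
from cell import env
print(env.sign_off())"
```

```text
the job is handed in; nothing more can be done
None
```

I pushed the black frame flat against the rail, slid it into the corner pocket up to the end stop, left it there and handed the job in; the hand-in gave back no verdict, but the last picture showed it home and square.

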